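# Weigh a flange and give it a shot from the spray can

### The job

Set the turned aluminium flange down gently, hub up, centred on the sprung weigh pan and let go of it. Only then press the nozzle cap of the clamped spray can all the way down, without forcing it against its stop, and let it spring back up, with the flange still centred on the pan. Leave the sprocket and the bronze bush where they lie.

Things in the scene. Friction and masses are not known exactly. Their poses are not given: they have to be found in the camera images.
- flange: Loose turned plain aluminium flange, hub up: round disc 64 mm in diameter and 10 mm thick with four small holes, and on it a round hub 33 mm in diameter from 10 to 24 mm height, a good place to grip. About 0.25 kg. Origin at the centre of its underside, z up. Lies on the bench.
- pan_centre (a point): Centre of the upper face of the round flat steel weigh pan (92 mm in diameter, 4 mm thick, no rim, marked with a thin ring of 67 mm diameter) on the grey balance at one end of the aluminium station plate. About 56 mm above the bench when empty; the point goes down with the pan.
- pan (a joint): How far the weigh pan has gone down on its spring, m: 0 empty, at most 0.016 on its hard stop; about 0.004 under the flange, 2 mm per newton.
- cap_top (a point): Centre of the flat top of the grey round nozzle cap (31 mm in diameter, 20 mm high) of the spray can, about 151 mm above the bench when up; the point goes down with the cap. The can is 54 mm in diameter and is clamped upright at the other end of the station plate, 170 mm from the pan, its nozzle facing the pan.
- cap (a joint): How far the nozzle cap is pressed down, m: 0 up, 0.010 fully down on its hard stop; needs 2 N to start and 5 N to be fully down, springs back by itself.
- station: The station, fixed to the bench: aluminium plate 120 x 290 x 8 mm. Origin at the centre of its underside; its y axis runs from the pan (at y = -85 mm) to the spray can (at y = +85 mm).
- filling_hopper: Obstacle: big fixed stainless hopper between the loose parts (to its right) and the station (to its left). Its upper rim is 294 mm (own x) by 503 mm (own y) and 252 mm above the bench; origin under its middle, at bench height. Carry the flange over its near corner or round it.
- sprocket: Bystander: loose steel sprocket with teeth, 69 mm in diameter, 18 mm high, lying on the bench. Origin at the centre of its underside.
- bronze_bush: Bystander: loose bronze bush with a collar and a bore, 40 mm in diameter, 26 mm high, lying on the bench. Origin at the centre of its underside.
There are look-alikes about, which are no part of the job. Leave any blue look-alike of the flange alone.

How it is judged:
On the way, in this order (a step that is already met when the one before it is completed fails the run):
1. the flange rests centred on the weigh pan, let go (horizontal distance between flange and pan_centre below 0.008 m and z of flange in the frame of pan_centre between -0.004 and 0.004 m and angle between flange's own z axis and vertical below 0.1 rad and contact force between the fingers and flange below 0.1 N and linear speed of flange below 0.02 m/s and value of joint cap below 0.0015 m), for 0.2 s.
2. the nozzle cap is pressed all the way down, the flange centred on the pan (horizontal distance between flange and pan_centre below 0.008 m and z of flange in the frame of pan_centre between -0.004 and 0.004 m and angle between flange's own z axis and vertical below 0.1 rad and value of joint cap above 0.0075 m), for 0.05 s.
3. the nozzle cap has sprung back up (value of joint cap below 0.0015 m), for 0.2 s.
At the end, for the whole second after the job is handed in: The flange lies hub up on the weigh pan, flat (within 0.1 rad) and at rest, its centre within 8 mm of the pan's centre, let go; the nozzle cap, after being pressed at least 7.5 of its 10 mm, is back up (within 1.5 mm); sprocket and bronze bush are within 30 mm of where they lay (all of step 1 and distance of each of sprocket, bronze_bush from where it was at the start of the episode below 0.03 m); the robot touches nothing.
It fails at once if the nozzle cap is pressed (over 4 mm) while the flange is not on the pan (value of joint cap above 0.004 m and (horizontal distance between flange and pan_centre above 0.03 m or z of flange in the frame of pan_centre above 0.015 m)).
It fails at once if the weigh pan is slammed or pushed onto its stop (over 14.5 mm down) (value of joint pan above 0.0145 m).
It fails at once if the nozzle cap, the pan or any part of the station is pushed with more than 40 N (contact force between any of the fingers, the arm and station above 40 N).
It fails at once if the sprocket or the bronze bush is moved by over 30 mm (distance of any of sprocket, bronze_bush from where it was at the start of the episode above 0.03 m).
It also fails if it takes over 54 s, if anything falls off the work surface, if the arm or the gripper's body presses on something with over 40 N, if the wrist force passes 120 N, or if a joint passes its speed limit or range.

### The arm

A 6-joint arm with a two-finger parallel gripper is mounted at the origin on a cart in front of the work surface, level with it; the furniture and walls round the work are solid. World frame = base frame: x ahead of the robot, y to its left, z up, the work surface at z = 0. Lengths are in m, angles in rad, forces in N, time in s.
With the tool pointing down it reaches from about 0.225 to 0.875 m from the base axis. Payload 3.4 kg.
Tool frame: the origin (TCP) lies at the very end of the fingers, on their centre line; the grasp point (between the pads) lies 19 mm behind it; z points along the fingers, y is the direction in which the jaws open and shut (so a half turn about z gives the same grasp; the last joint's range is limited). The gripper opens to 85 mm and grips with 20 to 120 N. Pads are 22 mm wide; open, the fingers measure 114 mm over their backs; the gripper's body (76 mm by 85 mm) begins 54 mm behind the grasp point. The pads swing forward as they close: fully open they stand 13 mm farther back than shut.
Start: joints at [-1.343, 0.276, 1.505, -0, 1.361, -0.121], TCP at [0.197, -0.54, 0.231] pointing down, gripper open.
Joint ranges: [-2.89, 2.89], [-0.75, 2.08], [0.22, 2.7], [-1.18, 4.32], [0.11, 2.71], [-2.7, 2.7]. Speed limits (rad/s): [2.57, 2.57, 3.14, 3.14, 3.14, 3.14].

### API

Orientations are given as a unit quaternion [w, x, y, z].
In Python, from rig import get_state, get_image, calibration, sign_off gives the robot as it stands. The module is installed in compiled form; this text tells all that it offers.
- The arm moves only by the tool drive_tool, never from a script. Its argument "targets" is one flat list of numbers, 7 for each row, row after row: the turn, a rotation vector about the tool's x, y, z in degrees, then the shift along the tool's x, y, z in mm, then the opening, from 0 (shut) to 1 (fully open). In form: [wx, wy, wz, tx, ty, tz, fingers, wx, wy, wz, tx, ty, tz, fingers, ...]. A call has 1 to 12 rows; each row shifts and turns the commanded pose from where the row before left it, along the tool's axes as they then stand; what a row does not reach is not made up. A row lasts 1/8 s, in which the tool goes at most 62.5 mm and 10.7 degrees, less where a joint would pass 70% of its speed; a pose out of reach is approached as far as the arm can. A call is refused whole if a number of a shift passes 62.5 or a number of a turn 10.7, either way. A call with a gripper value outside its range is refused whole. The fingers move at their own pace and stop on an object; "grip_force" is the grip in N (left out, the last holds). Time passes only in rows, so rows that do not move let the fingers close. It gives the time, the measured TCP pose, the force and the opening at its end, in the units of the state.
- get_state(): the state, without advancing time (a new reading comes with each control period).
- get_image(name): name is "side" or "top"; returns the picture (400x640x3 uint8, red, green, blue); there is no depth.
- calibration(name): a dict with "mtx" (3x3 intrinsics, pixels), "world_to_cam" (4x4, takes a point from world to camera coordinates). Camera axes: x right, y down, z forward; pixel columns grow to the right and rows downward; lengths in m; the calibration is good to about 2 mm. A picture is of the moment at which its call begins. calibration takes no time and is no camera call.
- sign_off(): hands the job in, once; it reports no verdict.
The state is a dict: "clock": time; "qpos": joint angles; "qd": joint speeds; "effort": joint torques, N m; "position": TCP position; "ee_rot": TCP orientation; "contact_force": force on the tool from outside, world axes, zero at the start; "moment": the same for the moment, N m; "width": finger opening in m.
Only numpy, scipy, OpenCV 4.12 (cv2) and the standard library are available. Lean on these libraries where they do the work, as an engineer would, in place of code of your own. Each camera call takes 0.05 s, during which the arm holds its last target.

## Working session

There is one attempt and no reset: what is moved stays moved. The work goes in short steps, Python scripts to look and compute and a tool call to move; the robot and the scene stay as the last step left them, time stands still between calls to the robot, and variables do not carry over. Pictures are saved under pics/ and viewed, and the job is handed in when it is done.

Besides the shell and the picture viewer there is one more tool, called after "Emit:" as name(argument=value, ...) on one line, values as JSON. drive_tool: Moves the arm, as the interface text tells. Its arguments: {"type":"object","properties":{"targets":{"type":"array"},"grip_force":{"type":"number"}},"required":["targets"]}

```bash
mkdir -p pics; ls; python3 - <<'E'
from rig import *
import cv2
for n in ("side","top"):
    im=get_image(n); cv2.imwrite(f"pics/{n}0.png",im[:,:,::-1])
    c=calibration(n); print(n,c)
print(get_state())
E
```

```text
pics
side {'mtx': array([[510.02432377,   0.        , 313.30221041],
       [  0.        , 510.02432377, 199.344113  ],
       [  0.        ,   0.        ,   1.        ]]), 'world_to_cam': array([[ 0.98182425, -0.18792432, -0.02656318, -0.57818342],
       [-0.10297964, -0.40992021, -0.90628948,  0.12607769],
       [ 0.15942504,  0.89255245, -0.42182198,  1.80489997],
       [ 0.        ,  0.        ,  0.        ,  1.        ]])}
top {'mtx': array([[375.69984896,   0.        , 315.72974074],
       [  0.        , 375.69984896, 202.67724845],
       [  0.        ,   0.        ,   1.        ]]), 'world_to_cam': array([[ 2.45378887e-02, -9.99698520e-01, -8.72714254e-04,
        -1.01189581e-01],
       [-9.91300259e-01, -2.42188116e-02, -1.29372505e-01,
         5.79022092e-01],
       [ 1.29312366e-01,  4.03964999e-03, -9.91595680e-01,
         1.17807245e+00],
       [ 0.00000000e+00,  0.00000000e+00,  0.00000000e+00,
         1.00000000e+00]])}
{'clock': 0.1, 'qpos': array([-1.34300372e+00,  2.76505936e-01,  1.50600954e+00,  9.04784912e-06,
        1.36069809e+00, -1.21007414e-01]), 'qd': array([-0.00124876, -0.00150267, -0.00358475,  0.00064285,  0.00113393,
       -0.00058983]), 'effort': array([ 1.01303693e-03, -4.17698479e+01, -2.46403706e+01, -6.64353274e-05,
        5.79381813e-03,  1.48137809e-05]), 'position': array([ 0.1964043 , -0.53991344,  0.23053973]), 'ee_rot': array([-8.09537328e-04,  9.84830665e-01,  1.73516293e-01, -3.88344294e-05]), 'contact_force': array([0.14424563, 0.13610985, 0.51493877]), 'moment': array([-0.0136984 ,  0.00412827,  0.02649626]), 'width': 0.0853254060435424}
```

View pics/side0.png

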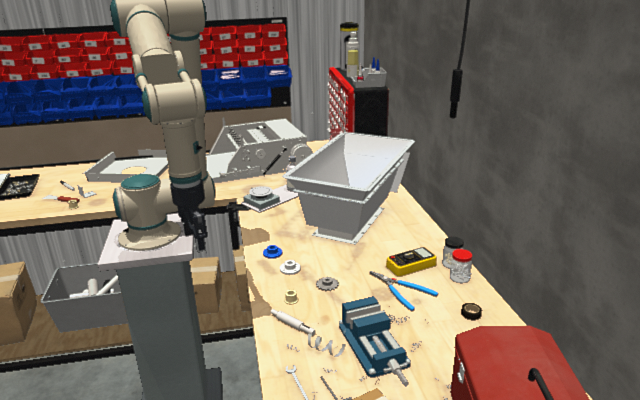

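View pics/top0.png

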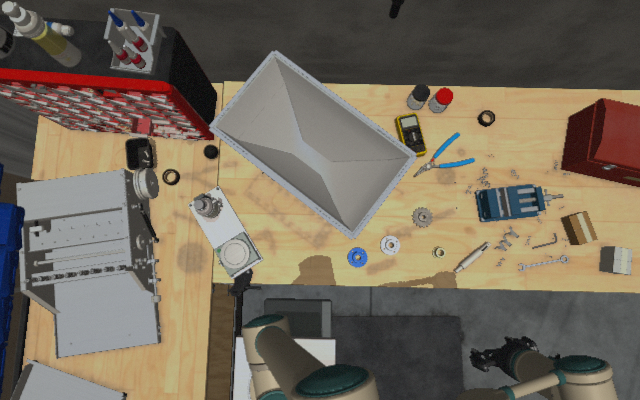

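The top view shows the plain flange at about (391,244), its blue look-alike at (357,257), the sprocket at (423,217), the bush at (439,253), the pan at (236,252) and the can at (208,205). The hopper's near corner is at about (352,235). Next I'll zoom in.

```bash
python3 - <<'E'
import cv2, numpy as np
t=cv2.imread("pics/top0.png");s=cv2.imread("pics/side0.png")
a=cv2.resize(t[175:295,175:275],None,fx=5,fy=5,interpolation=cv2.INTER_CUBIC)
b=cv2.resize(t[225:265,340:410],None,fx=8,fy=8,interpolation=cv2.INTER_CUBIC)
c=cv2.resize(s[130:215,230:330],None,fx=6,fy=6,interpolation=cv2.INTER_CUBIC)
d=cv2.resize(s[235:310,255:345],None,fx=7,fy=7,interpolation=cv2.INTER_CUBIC)
for n,i in zip("abcd",(a,b,c,d)): cv2.imwrite(f"pics/z{n}.png",i)
E
```

```text
(no output)
```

View pics/za.png

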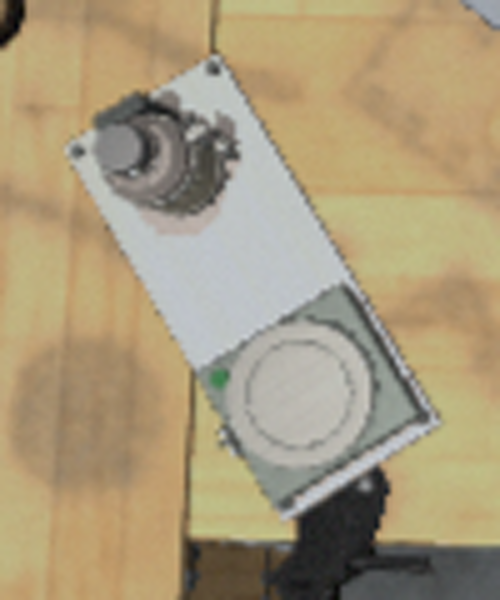

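View pics/zb.png

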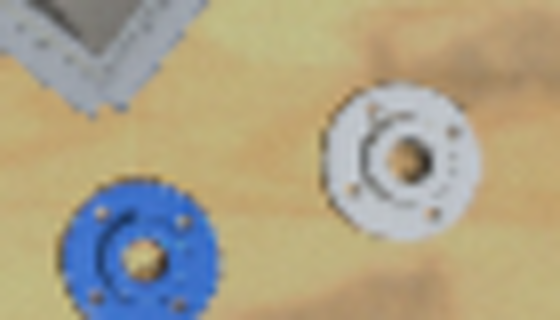

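View pics/zc.png

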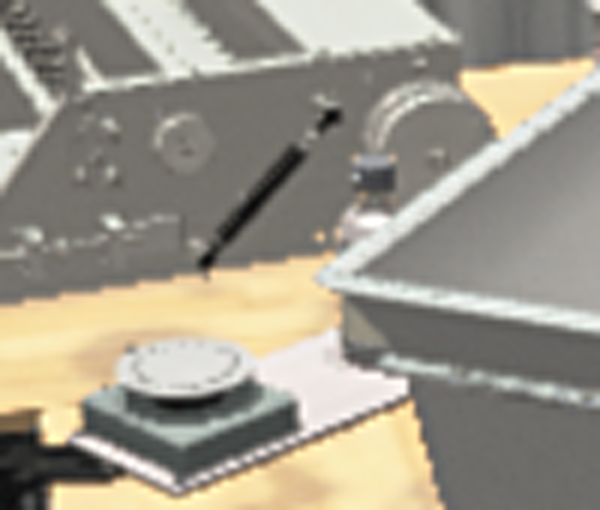

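View pics/zd.png

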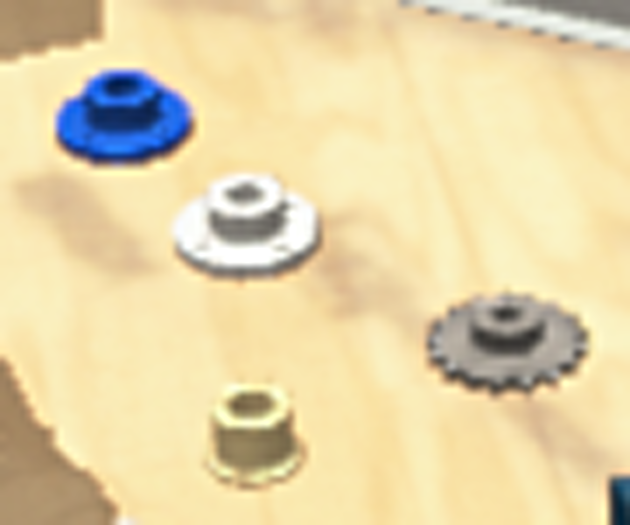

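The crops show the pan ellipse centred near crop a (298,392), which is top (234.6,253.4). The cap top is near (124,150), which is top (199.8,205). In the side view the cap is at about (292,157) and the pan at about (261,191). Next I'll measure these.

```bash
cat > h.py <<'E'
import numpy as np, cv2
from rig import *
def ray(n,p):
    c=calibration(n);T=c["world_to_cam"];R=T[:3,:3];o=-R.T@T[:3,3]
    q=cv2.undistortPoints(np.float64([[p]]),c["mtx"],None)[0,0]
    return o,R.T@np.r_[q,1]
def plane(n,p,z):
    o,d=ray(n,p); return o+d*(z-o[2])/d[2]
def tri(pt,ps):
    o1,d1=ray("top",pt);o2,d2=ray("side",ps)
    A=np.c_[d1,-d2];s=np.linalg.lstsq(A,o2-o1,rcond=None)[0]
    a,b=o1+s[0]*d1,o2+s[1]*d2
    return (a+b)/2,np.linalg.norm(a-b)
def pix(n,P):
    c=calibration(n);q=c["world_to_cam"][:3]@np.r_[P,1];q=c["mtx"]@q;return q[:2]/q[2]
def blob(im,roi,fn):
    x0,y0,x1,y1=roi
    k=4
    c=cv2.resize(im[y0:y1,x0:x1],None,fx=k,fy=k,interpolation=cv2.INTER_LINEAR)
    m=fn(c.astype(int)).astype(np.uint8)*255
    cs,_=cv2.findContours(m,cv2.RETR_EXTERNAL,cv2.CHAIN_APPROX_NONE)
    b=max(cs,key=cv2.contourArea)
    e=cv2.fitEllipse(cv2.convexHull(b))
    cen=((e[0][0]+.5)/k-.5+x0,(e[0][1]+.5)/k-.5+y0)
    return np.round(cen,2),np.round(np.array(e[1])/k,2)
E
python3 - <<'E'
from h import *
t=cv2.imread("pics/top0.png");s=cv2.imread("pics/side0.png")  # bgr
sat=lambda c:c.max(2)-c.min(2)
ft,sz=blob(t,(376,230,406,260),lambda c:(sat(c)<45)&(c[...,0]>130));print("flange top",ft,sz,plane("top",ft,.010))
fs,sz=blob(s,(277,256,304,278),lambda c:(sat(c)<45)&(c[...,0]>100));print("flange side",fs,sz,plane("side",fs,.012))
for (x,y) in [(234,253),(227,250)]: print(t[y,x],)
print("balance",t[268,245],"plate",t[235,220],"side pan",s[191,261],s[205,270])
# brightness profile across pan
print(t[253,215:262].tolist())
E
```

```text
flange top [389.85 244.85] [19.93 20.45] [ 0.45216136 -0.3319348   0.01      ]
flange side [289.64 266.98] [14.84 21.15] [ 0.45011123 -0.33949199  0.012     ]
[177 184 187]
[174 181 184]
balance [191 190 189] plate [200 195 189] side pan [225 228 229] [ 99 102 104]
[[125, 174, 187], [136, 153, 151], [139, 147, 141], [131, 141, 131], [131, 142, 131], [156, 165, 162], [164, 172, 173], [167, 173, 174], [169, 175, 177], [141, 147, 145], [165, 172, 173], [174, 181, 184], [176, 182, 186], [173, 181, 181], [175, 181, 183], [177, 185, 188], [178, 182, 185], [176, 184, 185], [180, 186, 187], [177, 184, 187], [176, 183, 186], [180, 187, 190], [180, 189, 189], [182, 190, 191], [183, 190, 192], [185, 192, 191], [183, 190, 192], [181, 189, 189], [180, 188, 191], [183, 190, 191], [143, 147, 147], [169, 176, 178], [180, 189, 192], [181, 187, 191], [118, 123, 122], [114, 121, 114], [140, 147, 138], [147, 155, 147], [150, 158, 150], [149, 158, 149], [125, 132, 124], [76, 77, 74], [85, 87, 90], [180, 175, 174], [125, 132, 139], [119, 170, 178], [131, 182, 191]]
```

```bash
python3 - <<'E'
from h import *
t=cv2.imread("pics/top0.png");s=cv2.imread("pics/side0.png")
sat=lambda c:c.max(2)-c.min(2)
z=lambda p,k,o:((p[0]+.5)/k-.5+o[0],(p[1]+.5)/k-.5+o[1])
bt=z((408,160),8,(340,225)); bs=z((245,193),7,(255,235))
print("bore tri",tri(bt,bs),"planes",plane("top",bt,.024),plane("side",bs,.024))
pt,sz=blob(t,(212,236,256,272),lambda c:(c[...,2]>158)&(c[...,2]>=c[...,1]-0)&(c[...,2]-c[...,0]>3));print("pan top",pt,sz)
ps,sz2=blob(s,(244,182,278,202),lambda c:(c.min(2)>150)&(sat(c)<25));print("pan side",ps,sz2)
print(plane("top",pt,.056),plane("side",ps,.056),tri(pt,ps))
ct,sz=blob(t,(190,196,210,214),lambda c:(sat(c)<25)&(c.max(2)>105)&(c.max(2)<150));print("cap",ct,sz)
ct2=z((124,150),5,(175,175));cs=z((375,160),6,(230,130))
for c in(ct,ct2): print(plane("top",c,.151),tri(c,cs))
print("side cap",plane("side",cs,.151))
corners=[((70,148),5),((215,58),5),((437,422),5),((285,518),5)]
P=[plane("top",z(p,5,(175,175)),.008) for p,_ in corners];P=np.array(P);print(P, [np.linalg.norm(P[i]-P[(i+1)%4]) for i in range(4)]);
c=P.mean(0);v=(P[0]+P[1])/2-(P[2]+P[3])/2;v/=np.linalg.norm(v);print("station",c,v,"pan",c-.085*v,"can",c+.085*v)
for n,p in dict(blue=(357,257),spr=(423,217),bush=(439,252),hopcorner=(352,236)).items(): print(n,plane("top",p,.02 if n!='hopcorner' else .252))
for p in [(274,51),(212,132),(415,156),(352,238)]: print(plane("top",p,.252))
E
```

```text
bore tri (array([ 0.45224462, -0.33139883,  0.02425593]), np.float64(0.00114573184014623)) planes [ 0.45282113 -0.33150663  0.024     ] [ 0.45171877 -0.33097489  0.024     ]
pan top [234.41 253.5 ] [28.42 28.98]
pan side [261.7  193.92] [15.57 36.71]
[0.41224932 0.16358126 0.056     ] [0.41307561 0.13093837 0.056     ] (array([0.4137786 , 0.16687356, 0.04003903]), np.float64(0.003388828912988481))
cap [202.01 204.85] [16.93 21.18]
[0.55197831 0.24546868 0.151     ] (array([0.55222339, 0.24366154, 0.15662124]), np.float64(0.0018048940215196331))
[0.55252867 0.25316284 0.151     ] (array([0.55327341, 0.25231471, 0.15343084]), np.float64(0.0020593304243481303))
side cap [0.55522473 0.25904588 0.151     ]
[[0.56980281 0.33422881 0.008     ]
 [0.63258777 0.24165045 0.008     ]
 [0.39626483 0.08327288 0.008     ]
 [0.33253948 0.1788353  0.008     ]] [np.float64(0.11186019688231345), np.float64(0.28448547305065325), np.float64(0.1148612001036237), np.float64(0.28362128120344093)]
station [0.48279872 0.20949686 0.008     ] [0.83363364 0.55231781 0.        ] pan [0.41193986 0.16254985 0.008     ] can [0.55365758 0.25644387 0.008     ]
blue [ 0.41042041 -0.22416583  0.02      ]
spr [ 0.54501615 -0.43828506  0.02      ]
bush [ 0.43288473 -0.48847981  0.02      ]
hopcorner [ 0.46735564 -0.18536757  0.252     ]
[0.97993205 0.03983657 0.252     ]
[0.74081266 0.19977152 0.252     ]
[ 0.6871288  -0.35300967  0.252     ]
[ 0.46211645 -0.18543072  0.252     ]
```

```bash
cat >> h.py <<'E'
from scipy.spatial.transform import Rotation as Ro
def go(*P):
    s=get_state();q=s["ee_rot"];R=Ro.from_quat(np.r_[q[1:],q[0]]);p=s["position"]
    print("pos",p.round(4),"w",round(s["width"],4),"F",s["contact_force"].round(2),"t",s["clock"],"q",s["qpos"].round(2)); print("axes",R.as_matrix().round(3).tolist())
    for t in P:
        print(t,"tool mm",(R.inv().apply(np.array(t)-p)*1000).round(1));p=np.array(t)
E
python3 - <<'E'
from h import *
go((.4524,-.3315,.13),(.4524,-.3315,.04))
z=lambda p,k,o:((p[0]+.5)/k-.5+o[0],(p[1]+.5)/k-.5+o[1])
print(plane("side",z((187,368),6,(230,130)),.056))
E
```

```text
pos [ 0.1964 -0.5399  0.2305] w 0.0853 F [0.14 0.14 0.51] t 0.1 q [-1.34  0.28  1.51  0.    1.36 -0.12]
axes [[0.94, 0.342, -0.0], [0.342, -0.94, 0.002], [0.0, -0.002, -1.0]]
(0.4524, -0.3315, 0.13) tool mm [ 311.8 -108.2  100.8]
(0.4524, -0.3315, 0.04) tool mm [-0.   0.1 90. ]
[0.41224445 0.16041576 0.056     ]
```

Emit:
drive_tool(targets=[0, 0, 0, 20, -7, 0, 0.75, 0, 0, 0, 40, -14, 12, 0.75, 0, 0, 0, 40, -14, 14, 0.75, 0, 0, 0, 40, -14, 15, 0.75, 0, 0, 0, 40, -14, 15, 0.75, 0, 0, 0, 40, -14, 15, 0.75, 0, 0, 0, 40, -14, 15, 0.75, 0, 0, 0, 32, -11, 10, 0.75, 0, 0, 0, 20, -6, 5, 0.75, 0, 0, 0, 0, 0, 0, 0.75], grip_force=40)

```text
clock: 1.35
position: [0.4536, -0.331, 0.1301]
ee_rot: [-0.0, 0.985, 0.175, -0.0]
contact_force: [0.6, -0.9, 0.1]
width: 0.0639
```

```bash
python3 - <<'E'
from h import *
go((.4524,-.3315,.05),(.4524,-.3315,.012))
t=get_image("top");cv2.imwrite("pics/t1.png",cv2.resize(t[190:290,330:450,::-1],None,fx=5,fy=5))
t=get_image("side");cv2.imwrite("pics/s1.png",cv2.resize(t[200:310,240:360,::-1],None,fx=5,fy=5))
E
```

```text
pos [ 0.4536 -0.331   0.1301] w 0.0639 F [ 0.58 -0.91  0.12] t 1.35 q [-0.75  0.33  1.69 -0.    1.12  0.47]
axes [[0.939, 0.344, -0.001], [0.344, -0.939, 0.0], [-0.0, -0.0, -1.0]]
(0.4524, -0.3315, 0.05) tool mm [-1.2  0.1 80.1]
(0.4524, -0.3315, 0.012) tool mm [ 0.  0. 38.]
```

View pics/s1.png

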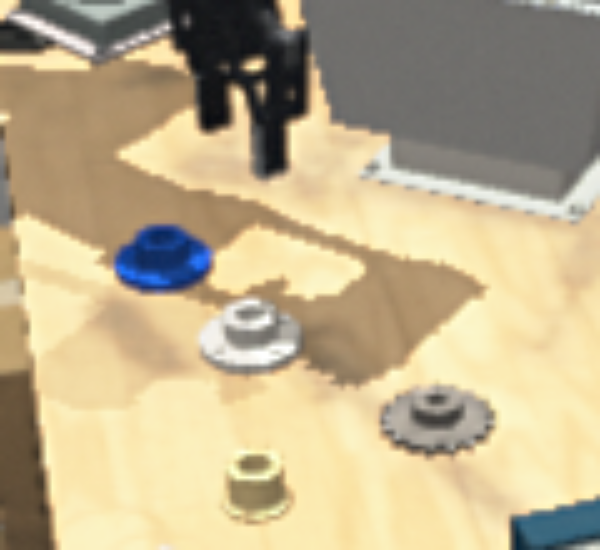

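The gripper hangs above the flange, at crop (250,330), with its fingers open along the line between the blue flange and the bush. I'll go down to 12 mm with a slower finish.

Emit:
drive_tool(targets=[0, 0, 0, -1, 0, 20, 0.75, 0, 0, 0, 0, 0, 30, 0.75, 0, 0, 0, 0, 0, 30, 0.75, 0, 0, 0, 0, 0, 20, 0.75, 0, 0, 0, 0, 0, 10, 0.75, 0, 0, 0, 0, 0, 8, 0.75, 0, 0, 0, 0, 0, 0, 0.75])

```text
clock: 2.33
position: [0.4517, -0.333, 0.0124]
ee_rot: [0.0, 0.985, 0.173, 0.0]
contact_force: [1.2, 0.7, -0.1]
width: 0.0644
```

```bash
python3 - <<'E'
from h import *
go((.4524,-.3315,.012))
t=get_image("side");cv2.imwrite("pics/s2.png",cv2.resize(t[200:310,240:360,::-1],None,fx=5,fy=5))
E
```

```text
pos [ 0.4517 -0.333   0.0124] w 0.0644 F [ 1.16  0.7  -0.13] t 2.325 q [-0.76  0.46  1.83 -0.    0.85  0.46]
axes [[0.94, 0.341, 0.0], [0.341, -0.94, -0.0], [0.0, 0.0, -1.0]]
(0.4524, -0.3315, 0.012) tool mm [ 1.2 -1.2  0.4]
```

View pics/s2.png

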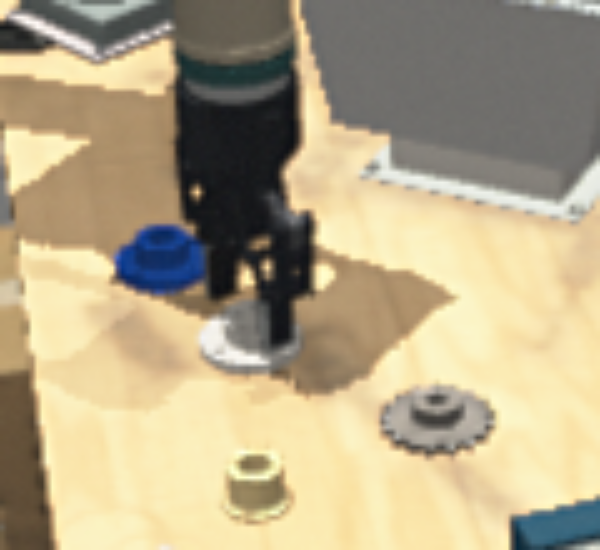

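The fingers straddle the hub: the tips are at about (222,295) and (280,345) and the hub is at (250,325). Now I'll close.

Emit:
drive_tool(targets=[0, 0, 0, 1, -1, 0, 0.5, 0, 0, 0, 0, 0, 0, 0.3, 0, 0, 0, 0, 0, 0, 0.2, 0, 0, 0, 0, 0, 0, 0.1, 0, 0, 0, 0, 0, 0, 0.0, 0, 0, 0, 0, 0, 0, 0.0], grip_force=50)

```text
clock: 3.12
position: [0.453, -0.3315, 0.0133]
ee_rot: [0.001, 0.985, 0.174, 0.0]
contact_force: [-0.5, 1.4, 6.3]
width: 0.0305
```

Emit:
drive_tool(targets=[0, 0, 0, 0, 0, 0, 0.0, 0, 0, 0, 0, 0, -5, 0.0, 0, 0, 0, 0, 0, -10, 0.0, 0, 0, 0, 0, 0, -20, 0.0, 0, 0, 0, 0, 0, -20, 0.0, 0, 0, 0, 0, 0, 0, 0.0])

```text
clock: 3.88
position: [0.4535, -0.3323, 0.069]
ee_rot: [0.002, 0.985, 0.174, 0.001]
contact_force: [-0.4, -0.4, -2.7]
width: 0.0307
```

```bash
python3 - <<'E'
from h import *
go((.4,-.25,.30))
t=get_image("side");cv2.imwrite("pics/s3.png",cv2.resize(t[200:310,240:360,::-1],None,fx=5,fy=5))
E
```

```text
pos [ 0.4535 -0.3323  0.069 ] w 0.0307 F [-0.44 -0.37 -2.67] t 3.875 q [-0.76  0.39  1.77 -0.    0.97  0.47]
axes [[0.94, 0.342, 0.003], [0.342, -0.94, -0.003], [0.002, 0.004, -1.0]]
(0.4, -0.25, 0.3) tool mm [ -21.7  -94.8 -231.4]
```

View pics/s3.png

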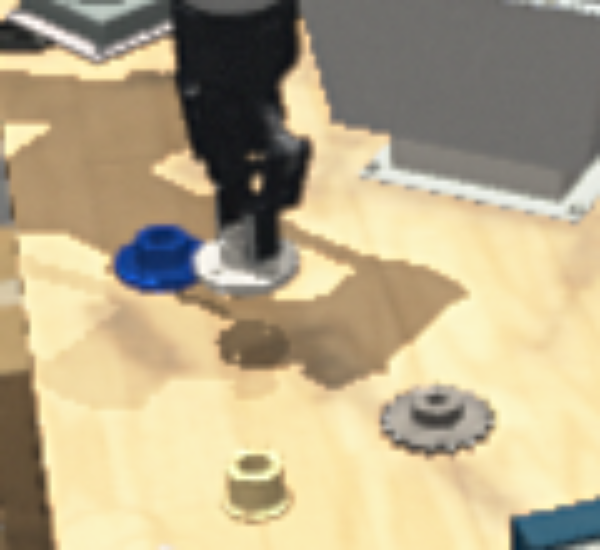

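The flange is held level, with its shadow below at (255,343), and the measured weight is 2.7 N. Next I'll lift it and go round the hopper corner.

Emit:
drive_tool(targets=[0, 0, 0, 0, 0, -20, 0, 0, 0, 0, 0, 0, -35, 0, 0, 0, 0, 0, 0, -40, 0, 0, 0, 0, 0, 0, -40, 0, 0, 0, 0, 0, 0, -40, 0, 0, 0, 0, 0, 0, -35, 0, 0, 0, 0, 0, 0, -20, 0, 0, 0, 0, 0, 0, 0, 0])

```text
clock: 4.92
position: [0.4528, -0.3317, 0.2977]
ee_rot: [0.001, 0.985, 0.174, 0.0]
contact_force: [-0.8, 0.6, -1.8]
width: 0.0303
```

```bash
python3 - <<'E'
from h import *
go((.345,-.15,.30),(.4122,.1625,.30),(.4122,.1625,.12))
E
```

```text
pos [ 0.4528 -0.3317  0.2977] w 0.0303 F [-0.78  0.6  -1.77] t 4.925 q [-0.76  0.22  1.41 -0.    1.5   0.47]
axes [[0.94, 0.342, 0.001], [0.342, -0.94, -0.001], [0.001, 0.002, -1.0]]
(0.345, -0.15, 0.3) tool mm [ -39.2 -207.6   -2.6]
(0.4122, 0.1625, 0.3) tool mm [ 170.  -270.7   -0.3]
(0.4122, 0.1625, 0.12) tool mm [-1.0e-01 -3.0e-01  1.8e+02]
```

Emit:
drive_tool(targets=[0, 0, 0, -3, -15, 0, 0, 0, 0, 0, -6, -32, 0, 0, 0, 0, 0, -8, -40, 0, 0, 0, 0, 0, -8, -40, 0, 0, 0, 0, 0, -8, -40, 0, 0, 0, 0, 0, 0, -40, 0, 0, 0, 0, 0, 15, -35, 0, 0, 0, 0, 0, 22, -35, 0, 0, 0, 0, 0, 24, -38, 0, 0, 0, 0, 0, 24, -38, 0, 0, 0, 0, 0, 24, -38, 0, 0, 0, 0, 0, 24, -38, 0, 0])

```text
clock: 6.42
position: [0.3978, 0.1075, 0.2956]
ee_rot: [-0.0, 0.985, 0.174, -0.002]
contact_force: [0.9, -0.7, -1.9]
width: 0.0309
```

```bash
python3 - <<'E'
from h import *
go((.4122,.1625,.30),(.4122,.1625,.12))
E
```

```text
pos [0.3978 0.1075 0.2956] w 0.0309 F [ 0.88 -0.72 -1.9 ] t 6.425 q [ 0.09 -0.01  1.69 -0.    1.46  1.32]
axes [[0.94, 0.342, -0.003], [0.342, -0.94, -0.0], [-0.003, -0.001, -1.0]]
(0.4122, 0.1625, 0.3) tool mm [ 32.3 -46.7  -4.5]
(0.4122, 0.1625, 0.12) tool mm [6.0e-01 1.0e-01 1.8e+02]
```

Emit:
drive_tool(targets=[0, 0, 0, 18, -25, 0, 0, 0, 0, 0, 10, -14, 0, 0, 0, 0, 0, 2, -3, 20, 0, 0, 0, 0, 0, 0, 35, 0, 0, 0, 0, 0, 0, 40, 0, 0, 0, 0, 0, 0, 40, 0, 0, 0, 0, 0, 0, 25, 0, 0, 0, 0, 0, 0, 10, 0, 0, 0, 0, 0, 0, 0, 0, 0, 0, 0, 0, 0, 0, 0])

```text
clock: 7.68
position: [0.4145, 0.1558, 0.1282]
ee_rot: [0.0, 0.985, 0.173, 0.001]
contact_force: [-0.3, 0.0, -1.4]
width: 0.0304
```

```bash
python3 - <<'E'
from h import *
go((.4122,.1625,.085),(.4122,.1625,.067))
t=get_image("side");cv2.imwrite("pics/s4.png",cv2.resize(t[130:220,220:320,::-1],None,fx=6,fy=6))
t=get_image("top");cv2.imwrite("pics/t4.png",cv2.resize(t[190:290,190:290,::-1],None,fx=6,fy=6))
E
```

```text
pos [0.4145 0.1558 0.1282] w 0.0304 F [-0.27  0.04 -1.39] t 7.675 q [ 0.2   0.17  1.94 -0.    1.04  1.42]
axes [[0.94, 0.342, 0.002], [0.342, -0.94, 0.0], [0.002, 0.0, -1.0]]
(0.4122, 0.1625, 0.085) tool mm [ 0.1 -7.1 43.2]
(0.4122, 0.1625, 0.067) tool mm [-0. -0. 18.]
```

View pics/s4.png

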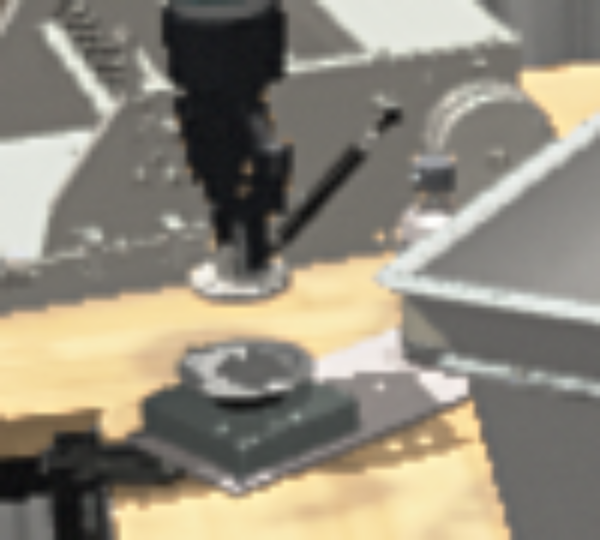

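View pics/t4.png

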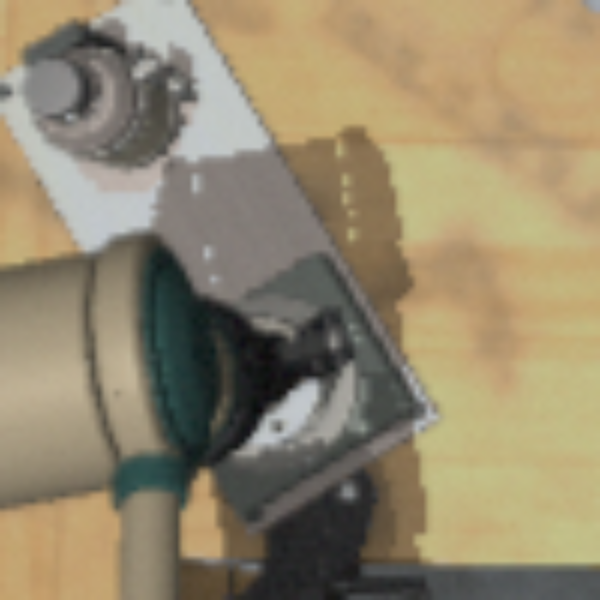

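The flange hangs level at crop (240,280), above the pan at (247,370). I'll correct y by 7 mm and descend.

Emit:
drive_tool(targets=[0, 0, 0, 0, -4, 10, 0, 0, 0, 0, 0, -3, 15, 0, 0, 0, 0, 0, 0, 12, 0, 0, 0, 0, 0, 0, 6, 0, 0, 0, 0, 0, 0, 0, 0, 0, 0, 0, 0, 0, 0, 0])

```text
clock: 8.52
position: [0.4117, 0.1624, 0.0846]
ee_rot: [0.0, 0.985, 0.173, 0.0]
contact_force: [0.2, -1.1, -1.7]
width: 0.0304
```

```bash
python3 - <<'E'
from h import *
go((.4122,.1625,.070),(.4122,.1625,.065))
t=get_image("side");cv2.imwrite("pics/s5.png",cv2.resize(t[155:215,230:310,::-1],None,fx=8,fy=8,interpolation=cv2.INTER_CUBIC))
t=get_image("top");cv2.imwrite("pics/t5.png",cv2.resize(t[190:290,190:290,::-1],None,fx=6,fy=6))
E
```

```text
pos [0.4117 0.1624 0.0846] w 0.0304 F [ 0.22 -1.14 -1.74] t 8.525 q [ 0.22  0.22  2.   -0.    0.92  1.44]
axes [[0.94, 0.342, 0.001], [0.342, -0.94, 0.0], [0.001, 0.0, -1.0]]
(0.4122, 0.1625, 0.07) tool mm [ 0.5  0.  14.6]
(0.4122, 0.1625, 0.065) tool mm [-0. -0.  5.]
```

View pics/s5.png

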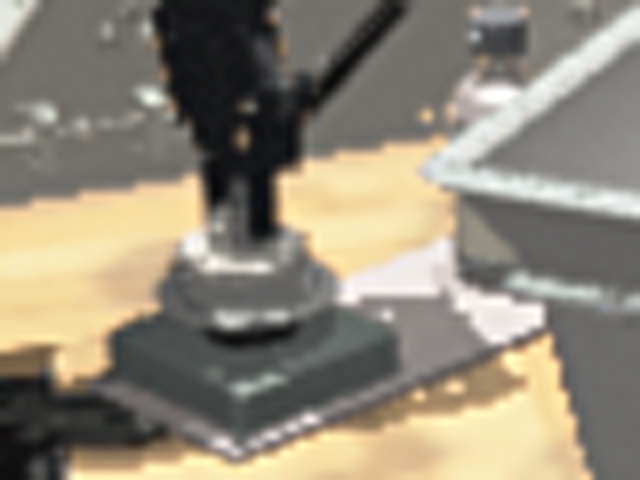

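View pics/t5.png

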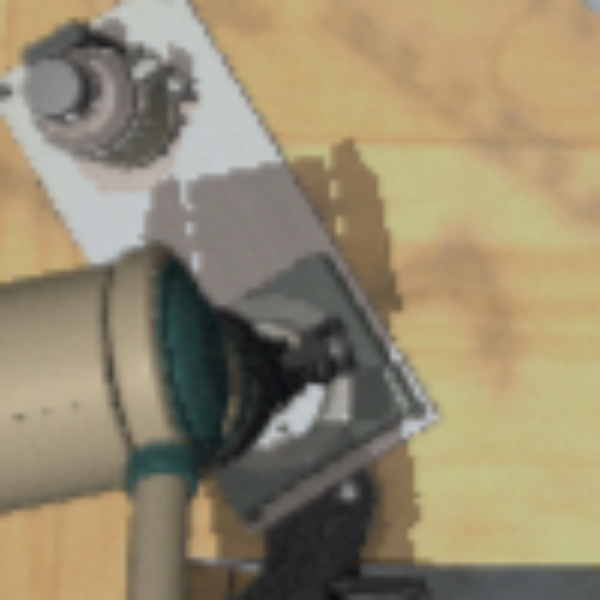

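```bash
python3 - <<'E'
from h import *
print("pred pan",pix("side",(.4122,.1625,.056)),"pred flange disc",pix("side",(.4117,.1624,.077)), "orig flange",pix("side",(.4524,-.3315,.005)))
im=get_image("side")
for r in (184,185,186,187,188,189,190,191,192,193,194,195): print(r,im[r,246:276].sum(1).tolist())
s0=cv2.imread("pics/side0.png")
for r in (188,190,191,192,193): print(r,s0[r,246:276].astype(int).sum(1).tolist())
E
```

```text
pred pan [260.68743242 190.70693208] pred flange disc [260.18301453 185.79639343] orig flange [290.09739297 267.44715982]
184 [647, 644, 643, 638, 636, 630, 636, 695, 707, 618, 391, 384, 326, 246, 250, 135, 110, 136, 235, 397, 471, 456, 540, 673, 668, 665, 668, 666, 663, 664]
185 [638, 624, 610, 599, 585, 562, 551, 715, 727, 683, 407, 371, 353, 265, 269, 233, 245, 296, 379, 494, 468, 423, 538, 674, 668, 663, 663, 659, 653, 646]
186 [599, 585, 579, 577, 578, 540, 508, 684, 716, 686, 524, 450, 437, 342, 324, 321, 337, 348, 398, 477, 419, 348, 425, 625, 640, 637, 638, 636, 634, 633]
187 [590, 584, 578, 583, 559, 437, 355, 434, 582, 646, 708, 666, 624, 451, 443, 475, 488, 400, 398, 459, 386, 299, 343, 497, 602, 651, 651, 645, 638, 637]
188 [560, 560, 558, 547, 497, 312, 247, 295, 421, 595, 677, 640, 637, 631, 641, 703, 723, 522, 414, 347, 319, 284, 344, 372, 432, 553, 627, 633, 635, 651]
189 [551, 556, 560, 531, 438, 288, 283, 326, 309, 358, 398, 362, 368, 361, 375, 385, 390, 348, 333, 316, 301, 319, 368, 311, 374, 433, 580, 671, 696, 710]
190 [554, 557, 541, 449, 305, 265, 240, 268, 285
[... 956 characters left out ...]
 668, 672, 671, 670, 674, 661, 607, 605, 617, 653, 672, 662, 636, 632, 638, 655]
190 [555, 558, 556, 602, 675, 659, 576, 618, 670, 672, 671, 673, 674, 674, 675, 673, 675, 673, 674, 676, 679, 682, 631, 531, 679, 690, 702, 715, 714, 714]
191 [548, 540, 554, 624, 674, 646, 564, 651, 678, 673, 672, 672, 673, 674, 678, 682, 681, 678, 678, 680, 680, 646, 579, 631, 686, 664, 655, 716, 712, 707]
192 [558, 543, 552, 624, 678, 674, 634, 547, 644, 667, 673, 675, 674, 675, 682, 684, 688, 691, 677, 663, 644, 558, 589, 695, 646, 536, 615, 717, 712, 707]
193 [588, 559, 581, 618, 678, 662, 653, 551, 546, 623, 667, 677, 669, 670, 669, 670, 667, 673, 612, 533, 586, 673, 678, 644, 450, 316, 471, 671, 710, 705]
```

The pan is centred at column 260.3 and the flange disc at 260.5, row about 186. That agrees with the prediction of (260.2,185.8), so it is centred. I'll lower it slowly.

Emit:
drive_tool(targets=[0, 0, 0, 0, 0, 6, 0, 0, 0, 0, 0, 0, 5, 0, 0, 0, 0, 0, 0, 2, 0, 0, 0, 0, 0, 0, 2, 0, 0, 0, 0, 0, 0, 2, 0, 0, 0, 0, 0, 0, 0, 0, 0, 0, 0, 0, 0, 0, 0])

```text
clock: 9.55
position: [0.4112, 0.1623, 0.0674]
ee_rot: [0.0, 0.985, 0.173, -0.0]
contact_force: [-1.4, 0.0, 0.2]
width: 0.0307
```

Emit:
drive_tool(targets=[0, 0, 0, 0, 0, 1, 0, 0, 0, 0, 0, 0, 1, 0, 0, 0, 0, 0, 0, 0, 0, 0, 0, 0, 0, 0, 0, 0])

```text
clock: 10.05
position: [0.4113, 0.1623, 0.0653]
ee_rot: [0.0, 0.985, 0.173, 0.0]
contact_force: [-0.8, -0.4, 0.9]
width: 0.0306
```

Emit:
drive_tool(targets=[0, 0, 0, 0, 0, 0, 0.42, 0, 0, 0, 0, 0, 0, 0.5, 0, 0, 0, 0, 0, 0, 0.6, 0, 0, 0, 0, 0, 0, 0.7, 0, 0, 0, 0, 0, 0, 0.7, 0, 0, 0, 0, 0, -8, 0.7, 0, 0, 0, 0, 0, -20, 0.7, 0, 0, 0, 0, 0, -35, 0.7, 0, 0, 0, 0, 0, -40, 0.7, 0, 0, 0, 0, 0, -40, 0.7, 0, 0, 0, 0, 0, -20, 0.7, 0, 0, 0, 0, 0, 0, 0.7])

```text
clock: 11.55
position: [0.4123, 0.1626, 0.2302]
ee_rot: [-0.0, 0.985, 0.174, 0.002]
contact_force: [-0.7, 0.2, 0.1]
width: 0.0597
```

```bash
python3 - <<'E'
from h import *
go((.5535,.2545,.23),(.5535,.2545,.16))
t=get_image("side");cv2.imwrite("pics/s6f.png",t[:,:,::-1]);cv2.imwrite("pics/s6.png",cv2.resize(t[155:215,230:310,::-1],None,fx=8,fy=8,interpolation=cv2.INTER_CUBIC))
t=get_image("top");cv2.imwrite("pics/t6f.png",t[:,:,::-1]);cv2.imwrite("pics/t6.png",cv2.resize(t[190:290,190:290,::-1],None,fx=6,fy=6))
E
```

```text
pos [0.4123 0.1626 0.2302] w 0.0597 F [-0.66  0.15  0.09] t 11.55 q [ 0.22  0.07  1.77 -0.    1.3   1.44]
axes [[0.94, 0.342, 0.005], [0.342, -0.94, 0.001], [0.005, 0.001, -1.0]]
(0.5535, 0.2545, 0.23) tool mm [164.1 -38.1   0.9]
(0.5535, 0.2545, 0.16) tool mm [-0.3 -0.  70. ]
```

View pics/s6.png

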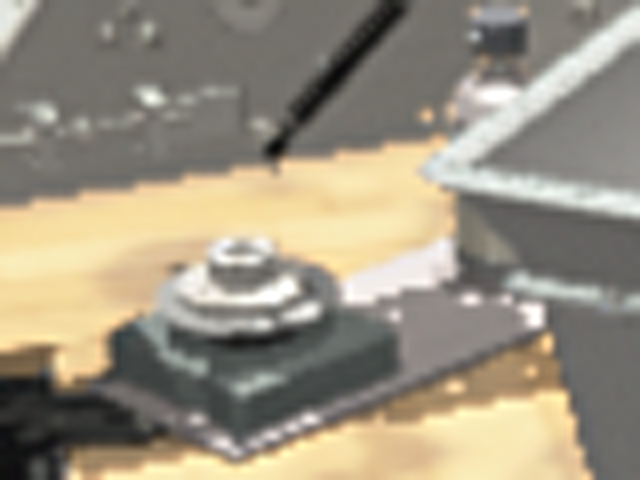

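View pics/t6.png

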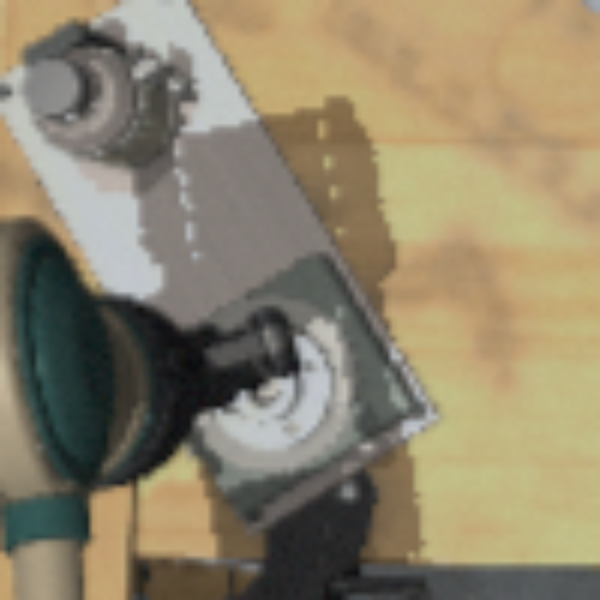

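The flange sits hub up on the pan, let go. In the side view its hub is at about (259.8,187). I'll move towards the can with the fingers shut and then check the centring.

Emit:
drive_tool(targets=[0, 0, 0, 10, -2, -10, 0.3, 0, 0, 0, 20, -5, 0, 0, 0, 0, 0, 30, -7, 0, 0, 0, 0, 0, 35, -8, 0, 0, 0, 0, 0, 35, -8, 0, 0, 0, 0, 0, 22, -5, 0, 0, 0, 0, 0, 12, -3, 0, 0, 0, 0, 0, 0, 0, 0, 0, 0, 0, 0, 0, 0, 0, 0])

```text
clock: 12.78
position: [0.5518, 0.2538, 0.2381]
ee_rot: [0.0, 0.985, 0.174, -0.001]
contact_force: [-0.3, 0.5, 1.0]
width: 0.0001
```

```bash
python3 - <<'E'
from h import *
go((.5535,.2545,.23),(.5535,.2545,.16))
print("pred hub top",pix("side",(.4122,.1625,.076)),pix("top",(.4122,.1625,.076)))
t=get_image("side");cv2.imwrite("pics/s7f.png",t[:,:,::-1]);cv2.imwrite("pics/s7.png",cv2.resize(t[125:205,230:330,::-1],None,fx=6,fy=6,interpolation=cv2.INTER_CUBIC))
t=get_image("top");cv2.imwrite("pics/t7f.png",t[:,:,::-1]);cv2.imwrite("pics/t7.png",cv2.resize(t[190:290,190:290,::-1],None,fx=6,fy=6))
E
```

```text
pos [0.5518 0.2538 0.2381] w 0.0001 F [-0.29  0.49  1.  ] t 12.775 q [ 0.32  0.32  1.42 -0.    1.4   1.54]
axes [[0.94, 0.342, -0.001], [0.342, -0.94, -0.001], [-0.001, 0.0, -1.0]]
(0.5535, 0.2545, 0.23) tool mm [ 1.8 -0.1  8.1]
(0.5535, 0.2545, 0.16) tool mm [ 0.1 -0.  70. ]
pred hub top [260.32705729 186.00967551] [233.35999758 253.55581546]
```

View pics/s7.png

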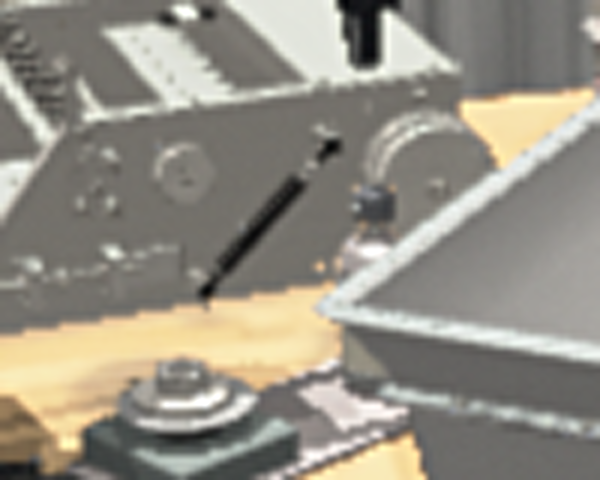

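View pics/t7.png

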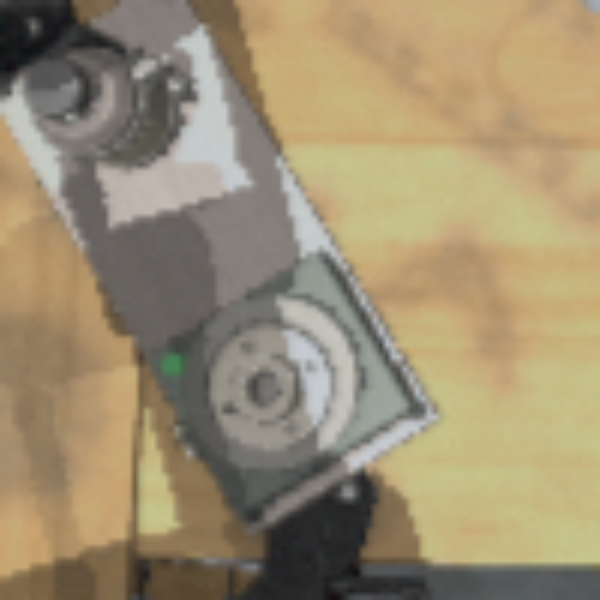

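```bash
python3 - <<'E'
import cv2
t=cv2.imread("pics/t7f.png");s=cv2.imread("pics/s7f.png")
cv2.imwrite("pics/t7z.png",cv2.resize(t[235:275,213:258],None,fx=14,fy=14,interpolation=cv2.INTER_CUBIC)) 
cv2.imwrite("pics/s7z.png",cv2.resize(s[178:208,240:282],None,fx=18,fy=18,interpolation=cv2.INTER_CUBIC)) 
E
```

```text
(no output)
```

View pics/t7z.png

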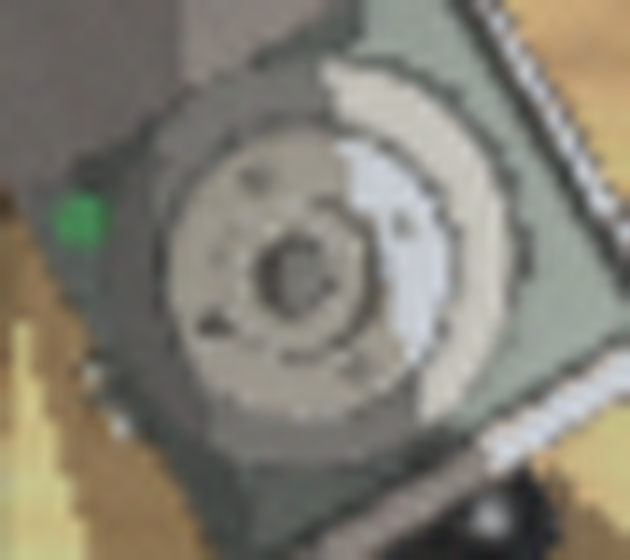

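View pics/s7z.png

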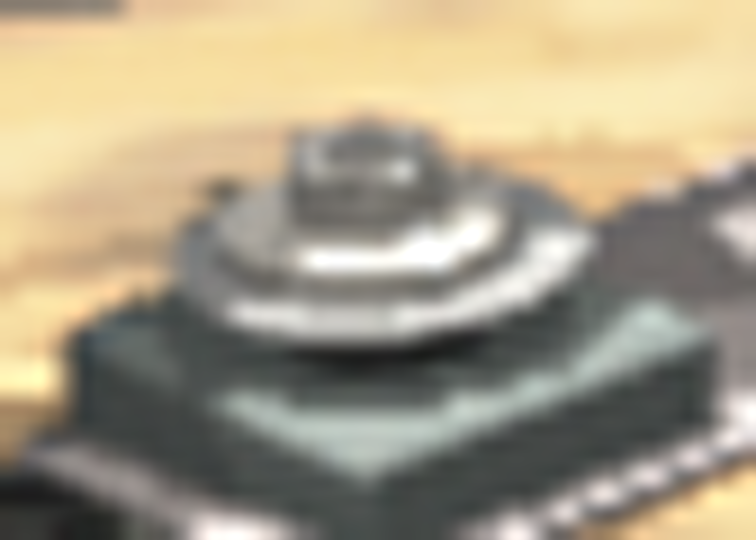

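In the top crop the disc is at about (307,269), where (300,266) is expected if it is concentric. In the side view it is 0.5 to 1 px left of the pan's centre. The offset is about 2 to 3 mm, within the 8 mm limit. The shut fingers are above the cap. I'll go down to just above it, aiming at (0.5535, 0.2555), a compromise between the three estimates.

Emit:
drive_tool(targets=[0, 0, 0, 2, -1, 15, 0, 0, 0, 0, 0, 0, 25, 0, 0, 0, 0, 0, 0, 20, 0, 0, 0, 0, 0, 0, 12, 0, 0, 0, 0, 0, 0, 6, 0, 0, 0, 0, 0, 0, 0, 0, 0, 0, 0, 0, 0, 0, 0])

```text
clock: 13.75
position: [0.5545, 0.2559, 0.161]
ee_rot: [-0.0, 0.985, 0.173, 0.001]
contact_force: [0.2, -0.3, -0.5]
width: -0.0002
```

```bash
python3 - <<'E'
from h import *
go((.5535,.2555,.15),(.5535,.2555,.1425))
t=get_image("side");cv2.imwrite("pics/s8.png",cv2.resize(t[125:185,260:320,::-1],None,fx=8,fy=8,interpolation=cv2.INTER_CUBIC))
t=get_image("top");cv2.imwrite("pics/t8.png",cv2.resize(t[180:230,170:240,::-1],None,fx=8,fy=8,interpolation=cv2.INTER_CUBIC))
E
```

```text
pos [0.5545 0.2559 0.161 ] w -0.0002 F [ 0.22 -0.25 -0.5 ] t 13.75 q [ 0.32  0.37  1.54 -0.    1.23  1.54]
axes [[0.94, 0.342, 0.002], [0.342, -0.94, 0.0], [0.002, 0.0, -1.0]]
(0.5535, 0.2555, 0.15) tool mm [-1.1  0.  11. ]
(0.5535, 0.2555, 0.1425) tool mm [-0.  -0.   7.5]
```

View pics/s8.png

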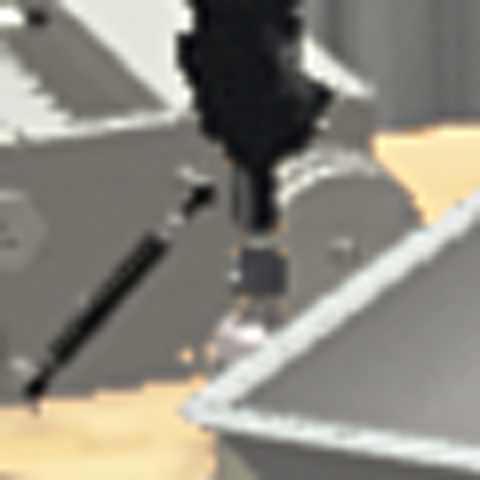

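View pics/t8.png

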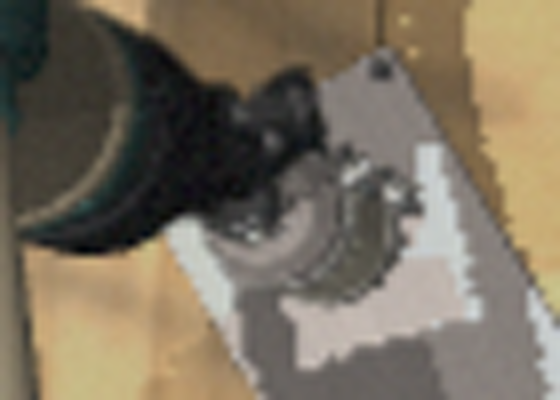

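In the side crop the shut fingertips, at (258,230), are centred above the cap at (262,248). I'll press in small steps.

Emit:
drive_tool(targets=[0, 0, 0, 0, 0, 5, 0, 0, 0, 0, 0, 0, 4, 0, 0, 0, 0, 0, 0, 2, 0, 0, 0, 0, 0, 0, 2, 0, 0, 0, 0, 0, 0, 2, 0, 0, 0, 0, 0, 0, 0, 0])

```text
clock: 14.6
position: [0.5539, 0.2557, 0.1454]
ee_rot: [0.0, 0.985, 0.174, 0.0]
contact_force: [-1.2, -0.7, 3.4]
width: 0.0
```

Emit:
drive_tool(targets=[0, 0, 0, 0, 0, 1.5, 0, 0, 0, 0, 0, 0, 1.5, 0, 0, 0, 0, 0, 0, 0, 0, 0, 0, 0, 0, 0, 0, 0])

```text
clock: 15.1
position: [0.5539, 0.2557, 0.1424]
ee_rot: [0.0, 0.985, 0.174, -0.0]
contact_force: [-1.8, 0.7, 4.6]
width: 0.0002
```

4.6 N at 8.6 mm fits the spring. I'll go a little deeper in half-millimetre steps for margin.

Emit:
drive_tool(targets=[0, 0, 0, 0, 0, 0.5, 0, 0, 0, 0, 0, 0, 0, 0])

```text
clock: 15.35
position: [0.5539, 0.2557, 0.1418]
ee_rot: [0.0, 0.985, 0.173, -0.0]
contact_force: [-0.6, -0.3, 4.3]
width: -0.0002
```

Emit:
drive_tool(targets=[0, 0, 0, 0, 0, 0.5, 0, 0, 0, 0, 0, 0, 0, 0])

```text
clock: 15.6
position: [0.5539, 0.2557, 0.1412]
ee_rot: [0.0, 0.985, 0.174, -0.0]
contact_force: [-1.8, -0.2, 4.4]
width: 0.0001
```

Emit:
drive_tool(targets=[0, 0, 0, 0, 0, 0.5, 0, 0, 0, 0, 0, 0, 0, 0])

```text
clock: 15.85
position: [0.5539, 0.2557, 0.1411]
ee_rot: [0.0, 0.985, 0.174, 0.0]
contact_force: [-2.6, -0.9, 6.2]
width: 0.0
```

```bash
python3 - <<'E'
from h import *
F=[]
for i in range(4):
    t=get_image("side");F.append(get_state()["contact_force"][2])
print(np.round(F,2),np.mean(F),get_state()["position"])
cv2.imwrite("pics/s9.png",cv2.resize(t[125:185,260:320,::-1],None,fx=8,fy=8,interpolation=cv2.INTER_CUBIC))
E
```

```text
[6.96 6.31 5.98 5.22] 6.116023465986894 [0.55394096 0.25568543 0.14104217]
```

View pics/s9.png

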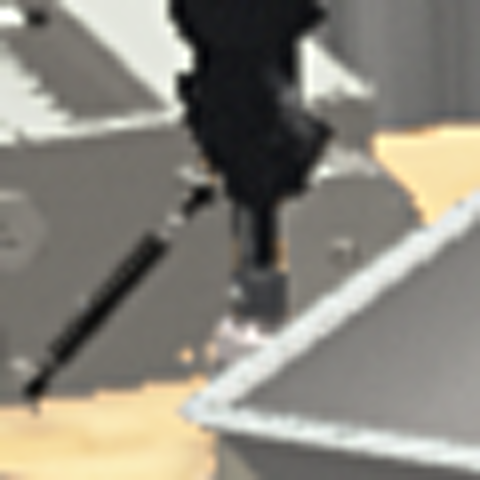

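The position stopped following at 0.141 and the force rose to about 6 N, so the cap is fully down and only lightly on its stop. In the picture the cap has sunk towards (262,290). Now I'll retreat.

Emit:
drive_tool(targets=[0, 0, 0, 0, 0, -4, 0, 0, 0, 0, 0, 0, -6, 0, 0, 0, 0, 0, 0, -15, 0, 0, 0, 0, 0, 0, -30, 0, 0, 0, 0, 0, 0, -35, 0, 0, 0, 0, 0, 0, -30, 0, 0, 0, 0, 0, 0, -10, 0, 0, 0, 0, 0, 0, 0, 0])

```text
clock: 17.05
position: [0.5542, 0.2557, 0.2711]
ee_rot: [-0.0, 0.985, 0.173, 0.001]
contact_force: [-0.1, 0.4, 0.2]
width: 0.0
```

```bash
python3 - <<'E'
from h import *
go()
t=get_image("side");cv2.imwrite("pics/s10.png",cv2.resize(t[130:300,220:360,::-1],None,fx=3.5,fy=3.5,interpolation=cv2.INTER_CUBIC))
t=get_image("top");cv2.imwrite("pics/t10.png",cv2.resize(t[190:290,180:280,::-1],None,fx=6,fy=6,interpolation=cv2.INTER_CUBIC))
cv2.imwrite("pics/t10f.png",t[:,:,::-1])
E
```

```text
pos [0.5542 0.2557 0.2711] w 0.0 F [-0.12  0.35  0.2 ] t 17.05 q [ 0.32  0.31  1.36 -0.    1.47  1.54]
axes [[0.94, 0.342, 0.001], [0.342, -0.94, 0.0], [0.001, 0.0, -1.0]]
```

View pics/s10.png

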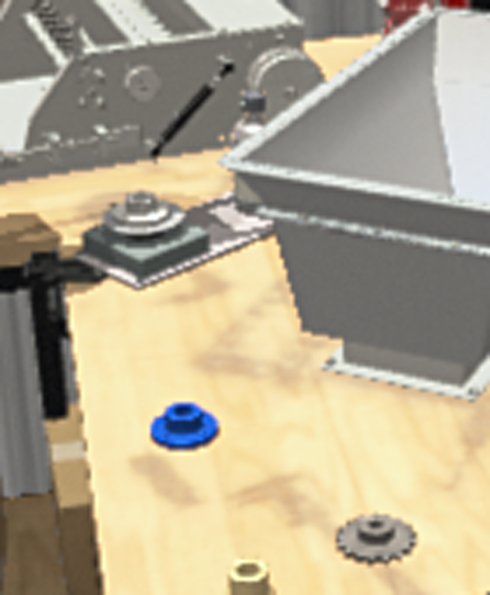

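View pics/t10.png

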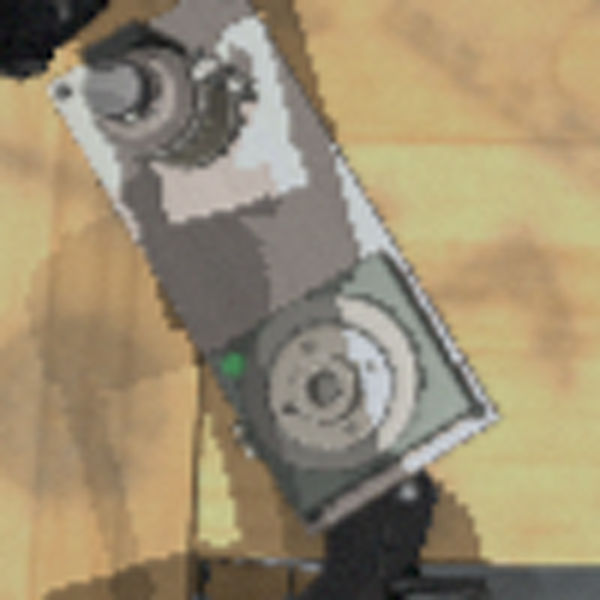

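```bash
python3 - <<'E'
from h import *
t=get_image("side");s0=cv2.imread("pics/side0.png")[:,:,::-1]
print(t[150:168,292].sum(1).tolist());print(s0[150:168,292].astype(int).sum(1).tolist())
a=get_image("top");b=cv2.imread("pics/top0.png")[:,:,::-1]
print("bystander diff",np.abs(a[205:265,412:447].astype(int)-b[205:265,412:447]).mean())
print(get_state()["contact_force"]); sign_off()
E
```

```text
[458, 433, 422, 460, 458, 433, 484, 467, 272, 214, 203, 215, 287, 352, 331, 542, 765, 752]
[461, 436, 431, 464, 458, 437, 490, 469, 272, 214, 206, 216, 291, 359, 339, 547, 765, 752]
bystander diff 5.345873015873016
[ 0.38747644 -0.27366738 -0.17440134]
the job is handed in; nothing more can be done
```

I set the flange hub up on the weigh pan and let go of it. Then I pressed the nozzle cap fully down, let it spring back, and handed the job in at about 17 s. `sign_off` gave no verdict.

- **Flange:** It is flat on the pan. The last top view put it within about 2 mm of centre, and an earlier side view suggested 2 to 5 mm. The two views disagree a little, but both are inside the 8 mm limit.
- **Cap:** I pressed it in small steps until the tool stopped moving at 0.141 m. The force there was about 6 N and peaked near 7 N, so it touched its stop only lightly. After I let go, its pixels in the side view matched the starting picture almost exactly, so it is back up.
- **Robot:** It stands clear at z = 0.27 m, with the force on the tool close to zero.
- **Bystanders:** The arm never came near the sprocket or the bush. I checked them only with a rough image comparison and did not measure their positions again. That showed a small average difference of 5 grey levels, perhaps from lighting or shadow. The blue look-alike was not touched.

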